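Slide the locked stop carriage up to the red end stop

ROBOT

A 7-joint arm with a two-finger parallel gripper is mounted at the origin on the work surface. World frame = base frame: x ahead of the robot, y to its left, z up, the work surface at z = 0. Lengths are in m, angles in rad, forces in N, time in s.
With the tool pointing down it reaches from about 0.4 to 0.875 m from the base axis. Payload 6.5 kg.
Tool frame: the origin (TCP) lies at the very end of the fingers, on their centre line; the grasp point (between the pads) lies tcp_to_grasp behind it (tcp_to_grasp is the distance from the TCP to the grasp point, in m); z points along the fingers, y is the line along which they close (so a half turn about z gives the same grasp; the last joint's range is limited). The gripper opens to 85 mm and grips with 20 to 120 N. Pads are 22 mm wide; open, the fingers measure 114 mm over their backs; the gripper's body (76 mm by 85 mm) begins 54 mm behind the grasp point. The pads swing forward as they close: fully open they stand 13 mm farther back than shut.
Start: joints at [-0.066, 0.536, -0.004, 1.538, 0.003, 1.067, -0.071], TCP at [0.65, 0, 0.231] pointing down, gripper open.
Joint ranges: [-2.7, 2.7], [-0.37, 2.16], [-1.27, 1.26], [0.24, 2.4], [-1.31, 4.45], [0.19, 1.91], [-2.76, 2.76]. Speed limits (rad/s): [2.39, 2.39, 3.14, 3.14, 3.14, 3.14, 3.14].

INTERFACE

Orientations are given as a rotation vector (axis times angle).
In Python, from station import get_obs, capture, calibration, finish_job, tcp_to_grasp gives the robot as it stands.
- The arm moves only by the tool play_rows, never from a script. Its argument "targets" is one flat list of numbers, 5 for each row, row after row: the shift along the tool's x, y, z in m, then the turn about the tool's z in rad, then the closure, from 0 (fully open) to 1 (shut). A call has 1 to 12 rows; each row shifts and turns the commanded pose from where the row before left it, along the tool's axes as they then stand; what a row does not reach is not made up. A row lasts 1/10 s, in which the tool goes at most 50 mm and 8.59 degrees, less where a joint would pass 70% of its speed; a pose out of reach is approached as far as the arm can. A call is refused whole if a number of a shift passes 0.05 or a number of a turn 0.15, either way. A call with a gripper value outside its range is refused whole. The fingers move at their own pace and stop on an object; the grip force is fixed at half the most. Time passes only in rows, so rows that do not move let the fingers close. It gives the time, the measured TCP pose, the force, the opening and the grip force at its end, in the units of the state.
- get_obs(): the state, without advancing time (a new reading comes with each control period).
- capture(name): name is "scene" or "side" or "wrist"; returns the picture (384x512x3 uint8, red, green, blue); there is no depth.
- calibration(name): a dict with "K" (3x3 intrinsics, pixels), "dist" ([k1, k2, p1, p2, k3] as OpenCV has them; the pictures are not rectified), "cam_to_world" (4x4, takes a point from camera to world coordinates). Camera axes: x right, y down, z forward; pixel columns grow to the right and rows downward; lengths in m; the calibration is good to about 2 mm. A picture is of the moment at which its call begins: read the wrist's pose just before it. calibration takes no time and is no camera call; for the wrist camera it gives the pose at the moment of the call.
- finish_job(): hands the job in; it is judged then, once.
The state is a dict: "clock": time; "q": joint angles; "dq": joint speeds; "joint_torque": joint torques, N m; "ee_pos": TCP position; "tool_rot": TCP orientation; "ft_force": force on the tool from outside, world axes, zero at the start; "ft_torque": the same for the moment, N m; "gripper_width": finger opening in m; "grasp_force": force on a finger pad.
Only numpy, scipy, OpenCV 4.12 (cv2) and the standard library are available. Lean on these libraries where they do the work, as an engineer would, in place of code of your own. Each camera call takes 0.05 s, during which the arm holds its last target. There are 200 camera calls.

TASK

Press down the yellow lock button in the blue carriage on the bench rail and, keeping it held down, push the carriage along the rail until it is right up against the red end stop. Then let go so that the button springs up and locks the carriage there, and move clear. Only press and push with the fingertips, never slide the carriage with the button up, and leave the glue bottle, wood offcut, tape roll and screw jar where they stand.

Things in the scene. Friction and masses are not known exactly. Their poses are not given: they have to be found in the camera images.
- rail: Fixed aluminium measuring rail on the bench, 72 wide x 560 long x 30 mm high, with a yellow scale strip. Origin: centre of its underside, on the bench. Its y axis runs along its length, x across it, z up. It lies roughly left-right before the robot, its yaw varies by up to about 20 degrees.
- carriage (a joint): Position in m of the blue carriage along the rail's +y from the middle of the rail (0 = middle). It starts at the middle. Sliding it takes about 2 to 3 N while unlocked; with the button up a toothed lock holds it, with up to 2 mm of play.
- carriage_centre (a point): Middle of the blue carriage's underside, on the rail's top face (30 mm above the bench). Its saddle is 90 mm across the rail x 110 mm along it x 16 mm high. At each end stands an upright blue cheek, 70 mm across the rail, 18 mm thick along it, top 76 mm above the bench. Between the cheeks is a 68 mm gap. A steel flag sticks out 71 mm from here on the rail's +x side.
- lock_button (a joint): How far the yellow lock button is pressed in, in m: 0 = up (locked), 0.006 = fully down. It begins to move at about 3.5 N and is fully down at about 5.5 N; the lock is free when it is pressed 3 mm or more. It springs up when let go; let go part-way along, it catches in the next tooth (every 12 mm) and must be pressed again. At the red stop it rises fully only if the carriage is within 2 mm of touching the stop.
- button_top (a point): Centre of the yellow button's flat top, moving with it. The button is a bar 36 mm across the rail x 48 mm along it, its top 26 mm above the saddle's underside (56 mm above the bench, 10 mm above the saddle) when up, 6 mm lower when fully down. It lies midway in the gap between the cheeks: a fingertip there can press it and push on a cheek.
- red_stop: Fixed red end stop on the rail, 80 mm across the rail x 30 mm along it x 38 mm high, with a 14 mm high steel screw head on top. Origin: centre of its underside, on the rail's top face. It may stand at either end of the rail, and how far along varies. The carriage touches it when the carriage's centre is 70 mm from this origin.
- black_stop: Fixed black end stop of the same shape at the other end of the rail, not the goal. Origin as for the red one.
- glue_bottle: Loose upright white glue bottle with an orange cap, 50 mm across, 120 mm high, standing on the bench beside the rail. Origin: centre of its underside. To be left alone.
- offcut: Loose light wood offcut 35 x 110 x 22 mm lying on the bench beside the rail. Origin: centre of its underside. To be left alone.
- tape_roll: Loose brown tape roll lying flat, 90 mm outside, 68 mm inside, 28 mm high. Origin: centre of its underside. To be left alone.
- screw_jar: Loose clear jar with a green lid, 60 mm across, 75 mm high. Origin: centre of its underside. To be left alone.

How it is judged:
On the way, in this order (a step that is already met when the one before it is completed fails the run):
1. the lock button is pressed in by the fingers, at least half way (value of joint lock_button above 0.003 m and contact force between the fingers and lock_button above 0.5 N), for 0.1 s.
2. with the button still held in, the carriage is against the red stop (value of joint lock_button above 0.002 m and horizontal distance between carriage_centre and red_stop below 0.073 m), for 0.2 s.
At the end, for the whole second after the job is handed in: The carriage stands still within 3 mm of touching the red stop (centre within 73 mm of the stop's), the lock button is up again (within 1 mm), and the four loose things are within 15 mm of where they stood (horizontal distance between carriage_centre and red_stop below 0.073 m and value of joint lock_button below 0.001 m and velocity of joint carriage between -0.005 and 0.005 m/s and distance of each of glue_bottle, offcut, tape_roll, screw_jar from where it was at the start of the episode below 0.015 m).
It fails at once if the carriage is slid along with the button up (moving faster than 30 mm/s, more than 5 mm from its start and from the red stop) (value of joint lock_button below 0.0015 m and distance of carriage_centre from where it was at the start of the episode above 0.005 m and horizontal distance between carriage_centre and red_stop above 0.075 m and (velocity of joint carriage above 0.03 m/s or velocity of joint carriage below -0.03 m/s)).
It fails at once if a loose thing beside the rail is pushed or picked up (moved more than 25 mm) (distance of any of glue_bottle, offcut, tape_roll, screw_jar from where it was at the start of the episode above 0.025 m).
It also fails if it takes over 32 s, if anything falls off the work surface, if the arm or the gripper's body presses on something with over 40 N, if the wrist force passes 120 N, or if a joint passes its speed limit or range.

## Working session

There is one attempt and no reset: what is moved stays moved. The work goes in short steps, Python scripts to look and compute and a tool call to move; the robot and the scene stay as the last step left them, time stands still between calls to the robot, and variables do not carry over. Pictures are saved under pics/ and viewed, at most 10 in all, crops included, and the job is handed in when it is done.

Besides the shell and the picture viewer there is one more tool, called after "Request:" as name(argument=value, ...) on one line, values as JSON. play_rows: Moves the arm, as the interface text tells. Its arguments: {"type":"object","properties":{"targets":{"type":"array"}},"required":["targets"]}

```bash
mkdir -p pics; python3 - <<'E'
from station import *
import cv2,numpy as np
o=get_obs();print(o['clock'],o['ee_pos'],o['tool_rot'],o['gripper_width'],tcp_to_grasp() if callable(tcp_to_grasp) else tcp_to_grasp)
for n in('scene','side'):
    im=capture(n);cv2.imwrite(f'pics/{n}0.png',im[...,::-1])
    c=calibration(n);print(n,np.round(c['cam_to_world'],3).tolist(),c['K'].tolist() if hasattr(c['K'],'tolist') else c['K'])
E
```

```text
0.0 [ 6.49389848e-01 -3.15420859e-06  2.30413889e-01] [-2.22055312e+00 -2.22072634e+00  2.00689987e-03] 0.08524146318533392 0.0187
scene [[0.511, 0.61, -0.605, 1.027], [0.859, -0.378, 0.344, -0.218], [-0.019, -0.696, -0.718, 0.592], [0.0, 0.0, 0.0, 1.0]] [[361.75456622578577, 0.0, 252.60211689357456], [0.0, 361.75456622578577, 187.23483134122935], [0.0, 0.0, 1.0]]
side [[-0.981, -0.112, 0.161, 0.482], [-0.196, 0.594, -0.78, 0.565], [-0.008, -0.797, -0.604, 0.469], [0.0, 0.0, 0.0, 1.0]] [[361.436102229653, 0.0, 261.2131245711414], [0.0, 361.436102229653, 190.69516065511692], [0.0, 0.0, 1.0]]
```

View pics/scene0.png

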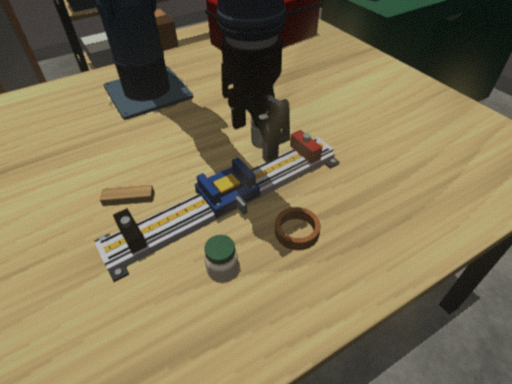

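View pics/side0.png

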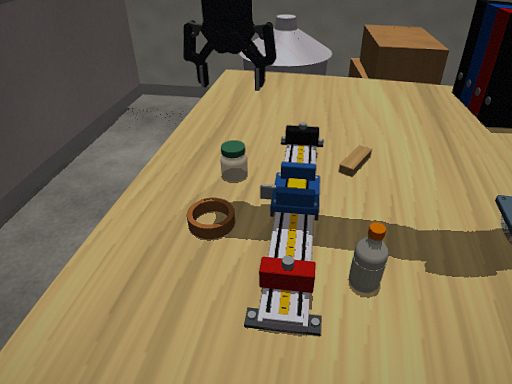

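The scene view shows the red stop at (307,147), the carriage button at (228,185) and the black stop at (128,228). In the side view they are at (288,272), (297,184) and (302,134), with the glue bottle at (368,265) on the robot side near the red end. So the push goes towards +y.

```bash
cat > h.py <<'E'
import cv2,numpy as np
from station import *
def ray(n,px,c=None):
    c=c or calibration(n);T=np.array(c['cam_to_world'])
    u=cv2.undistortPoints(np.array([[px]],float),np.array(c['K']),np.array(c['dist'],float))[0,0]
    d=T[:3,:3]@[u[0],u[1],1];return T[:3,3],d/np.linalg.norm(d)
def onz(n,px,z,c=None):
    o,d=ray(n,px,c);return o+d*(z-o[2])/d[2]
def tri(r1,r2):
    A=np.zeros((3,3));b=np.zeros(3)
    for o,d in(r1,r2):
        P=np.eye(3)-np.outer(d,d);A+=P;b+=P@o
    x=np.linalg.solve(A,b);return x,[float(np.linalg.norm((np.eye(3)-np.outer(d,d))@(x-o))) for o,d in(r1,r2)]
def blobs(im,lo,hi,amin=30):
    m=cv2.inRange(cv2.cvtColor(im,cv2.COLOR_RGB2HSV),np.array(lo),np.array(hi))
    n,l,s,c=cv2.connectedComponentsWithStats(m)
    return [(int(s[i,4]),s[i,:4].tolist(),np.round(c[i],1).tolist()) for i in range(1,n) if s[i,4]>=amin]
E
python3 - <<'E'
from h import *
for n in('scene','side'):
    im=cv2.imread(f'pics/{n}0.png')[...,::-1].copy()
    print(n,'yel',blobs(im,(20,200,110),(32,255,255),15))
    print('red',blobs(im,(0,190,60),(4,255,255),80),blobs(im,(172,190,60),(180,255,255),80))
    print('blue',blobs(im,(105,150,30),(125,255,255),80))
    print('orange',blobs(im,(6,210,120),(15,255,255),20))
a=cv2.imread('pics/scene0.png')[125:255,90:345];b=cv2.imread('pics/side0.png')[115:335,170:400]
a=cv2.resize(a,None,fx=3,fy=3)[:, :765];cv2.imwrite('pics/a.png',a)
cv2.imwrite('pics/b.png',cv2.resize(b,None,fx=2.7,fy=2.7))
E
```

```text
scene yel []
red [] []
blue [(161, [198, 173, 26, 22], [210.5, 182.1])]
orange []
side yel [(83, [297, 146, 7, 17], [299.9, 154.0]), (163, [287, 178, 19, 11], [296.5, 182.8]), (268, [286, 214, 11, 43], [291.3, 236.1]), (178, [279, 292, 11, 22], [284.1, 302.5])]
red [(733, [259, 257, 56, 21], [287.5, 267.4])] []
blue [(1139, [460, 3, 52, 104], [480.1, 49.2]), (1866, [271, 162, 48, 53], [296.2, 190.0])]
orange []
```

View pics/a.png

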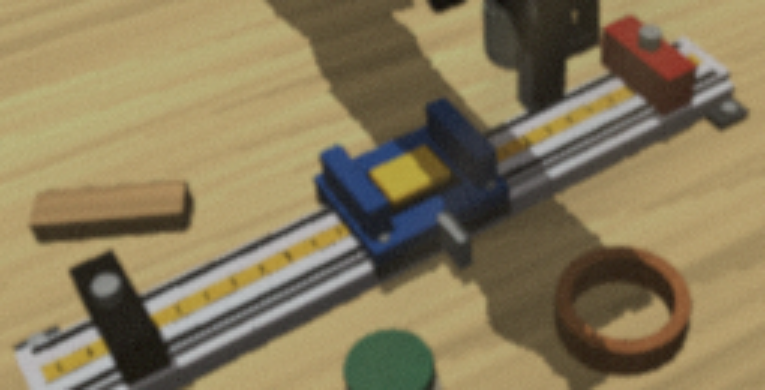

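View pics/b.png

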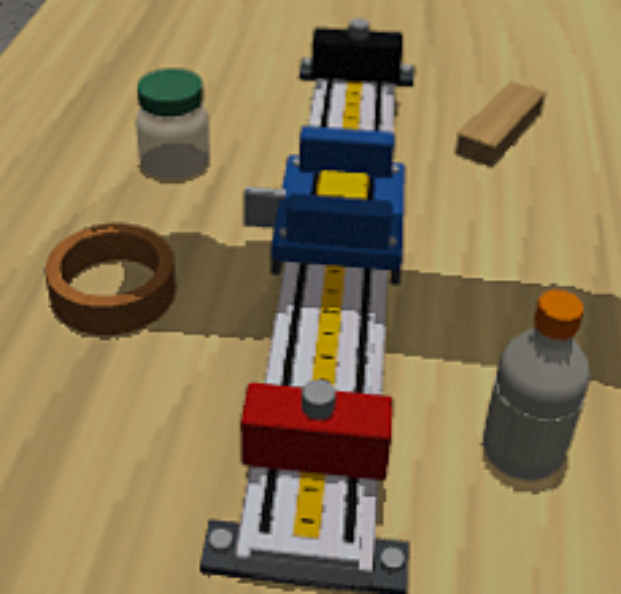

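The crops show the screw heads at (307,136) and (125,220) in the scene view, and at (288,259) and (302.5,124.5) in the side view. The button top is at (226,184) in the scene view, and the bottle cap top at (377,227) in the side view.

```bash
python3 - <<'E'
from h import *
P=lambda *a:print(*[np.round(x,4) for x in a])
r,e=tri(ray('scene',(306.7,136)),ray('side',(288,259)));P(r,e)
b,e=tri(ray('scene',(125,219.5)),ray('side',(302.6,124)));P(b,e)
k,e=tri(ray('scene',(226.3,184.3)),ray('side',(297,183)));P(k,e)
k2=onz('scene',(226.3,184.3),.056);P(k2)
P('z82',onz('scene',(306.7,136),.082),onz('side',(288,259),.082))
d=(r-b)[:2];yaw=np.degrees(np.arctan2(-d[0],d[1]));P('yaw',yaw)
u=d/np.linalg.norm(d)
for n,q in(('btn',k),('btn2',k2),('cap',onz('side',(377,227),.12)),('base',onz('side',(364.4,290),0))):
    w=(q-r)[:2];P(n,q,'along from red',w@u,'side(+x)',w@[u[1],-u[0]])
E
```

```text
[0.5177 0.215  0.0797] [0.0018 0.0018]
[ 0.5409 -0.2132  0.0789] [0.0003 0.0003]
[ 0.5316 -0.0034  0.0542] [0.0043 0.0043]
[ 0.5384 -0.0032  0.056 ]Traceback (most recent call last):
  File "<stdin>", line 7, in <module>
  File "<stdin>", line 2, in <lambda>
    return _wrapfunc(a, 'round', decimals=decimals, out=out)
    return _wrapit(obj, method, *args, **kwds)
    result = getattr(arr, method)(*args, **kwds)
numpy._core._exceptions._UFuncNoLoopError: ufunc 'multiply' did not contain a loop with signature matching types (dtype('<U3'), dtype('float64')) -> None
```

```bash
python3 - <<'E'
from h import *
r=np.array([.5177,.215]);b=np.array([.5409,-.2132]);u=(r-b)/np.linalg.norm(r-b)
for n,q in(('cap',onz('side',(377,227),.12)),('base',onz('side',(364.4,289),0)),('btn',np.array([.5316,-.0034,.05]))):
    w=(q[:2]-r);print(n,np.round(q,3),'along',round(w@u,4),'side',round(w@[u[1],-u[0]],4))
E
```

```text
cap [0.397 0.167 0.12 ] along -0.0412 side -0.1234
base [0.394 0.183 0.   ] along -0.0254 side -0.1249
btn [ 0.532 -0.003  0.05 ] along -0.2188 side 0.0021
```

Request:
play_rows(targets=[0, -0.03, 0, 0, 1, 0, -0.03, 0, -0.054, 1, 0, -0.03, 0.01, 0, 1, 0, -0.03, 0.02, 0, 1, 0, 0, 0, 0, 1, 0, 0, 0, 0, 1, 0, 0, 0, 0, 1])

```text
clock: 0.8
ee_pos: [0.5315, -0.0031, 0.2019]
tool_rot: [2.16, 2.28, 0.002]
ft_force: [-0.5, 0.5, 0.3]
gripper_width: 0.0002
grasp_force: 0.0
```

```bash
python3 - <<'E'
from h import *
c=calibration('wrist');im=capture('wrist');cv2.imwrite('pics/w.png',im[...,::-1])
print(np.round(c['cam_to_world'],3).tolist(),np.round(get_obs()['ee_pos'],4))
print(blobs(im,(20,180,80),(34,255,255),60));print(blobs(im,(105,130,30),(125,255,255),100))
print(blobs(im,(0,170,50),(5,255,255),60))
E
```

```text
[[0.999, 0.052, 0.016, 0.527], [0.055, -0.955, -0.292, 0.071], [0.0, 0.292, -0.956, 0.344], [0.0, 0.0, 0.0, 1.0]] [ 0.5316 -0.0031  0.2019]
[(1630, [247, 0, 16, 117], [255.2, 56.7]), (1839, [237, 154, 38, 50], [255.7, 178.8]), (96, [253, 329, 10, 12], [257.8, 333.8])]
[(7250, [207, 117, 98, 123], [255.5, 176.4])]
[]
```

View pics/w.png

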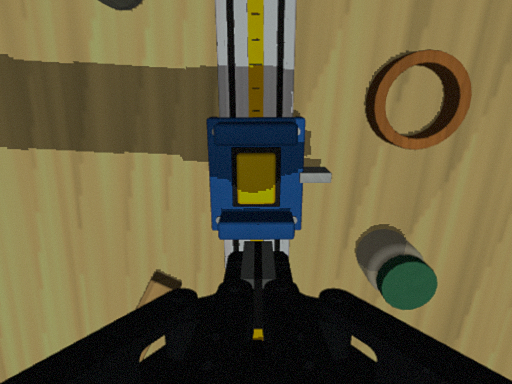

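The wrist view shows the button at (256,179), unoccluded, with the rail aligned to the image's vertical axis. The fingers end near (257,245).

```bash
python3 - <<'E'
from h import *
c=calibration('wrist');u=np.array([-.054,.9985]);e=get_obs()['ee_pos']
for n,px,z in(('btn',(255.7,178.8),.056),('cheekfar top near edge',(255,145),.076),('scale top',(255,5),.03),('scale low',(256.5,110),.03)):
    q=onz('wrist',px,z,c);w=(q-e)[:2];print(n,np.round(q,4),'tool x',round(w@u,4),'tool y',round(w@[u[1],-u[0]],4))
E
```

```text
btn [0.5297 0.0014 0.056 ] tool x 0.0045 tool y -0.0016
cheekfar top near edge [0.5275 0.0349 0.076 ] tool x 0.0381 tool y -0.0021
scale top [0.5213 0.1474 0.03  ] tool x 0.1508 tool y -0.0022
scale low [0.5272 0.0614 0.03  ] tool x 0.0646 tool y -0.001
```

Request:
play_rows(targets=[0.014, -0.002, 0.03, 0, 1, 0, 0, 0.04, 0, 1, 0, 0, 0.04, 0, 1, 0, 0, 0.026, 0, 1, 0, 0, 0.004, 0, 1, 0, 0, 0, 0, 1])

```text
clock: 1.45
ee_pos: [0.528, 0.0107, 0.0613]
tool_rot: [-2.161, -2.281, 0.0]
ft_force: [-0.7, -0.3, 0.1]
gripper_width: 0.0002
grasp_force: 0.0
```

Request:
play_rows(targets=[0, 0, 0.003, 0, 1, 0, 0, 0.002, 0, 1, 0, 0, 0, 0, 1])

```text
clock: 1.75
ee_pos: [0.528, 0.0107, 0.0571]
tool_rot: [2.16, 2.28, 0.002]
ft_force: [0.0, 0.3, 0.6]
gripper_width: 0.0002
grasp_force: 0.0
```

Request:
play_rows(targets=[0, 0, 0.003, 0, 1, 0, 0, 0.002, 0, 1, 0, 0, 0, 0, 1])

```text
clock: 2.05
ee_pos: [0.5282, 0.0107, 0.0517]
tool_rot: [2.16, 2.28, 0.002]
ft_force: [0.7, 0.6, 4.9]
gripper_width: -0.0
grasp_force: 2.6
```

Request:
play_rows(targets=[0, 0, 0.002, 0, 1, 0, 0, 0, 0, 1])

```text
clock: 2.25
ee_pos: [0.5282, 0.0107, 0.0502]
tool_rot: [2.16, 2.28, 0.002]
ft_force: [-0.9, 0.2, 9.7]
gripper_width: -0.0001
grasp_force: 5.1
```

Request:
play_rows(targets=[0.003, 0, 0.0005, 0, 1, 0.004, 0, 0, 0, 1, 0.004, 0, 0, 0, 1, 0.005, 0, 0, 0, 1, 0.005, 0, 0, 0, 1, 0.005, 0, 0, 0, 1])

```text
clock: 2.85
ee_pos: [0.5268, 0.0361, 0.0501]
tool_rot: [2.16, 2.279, 0.001]
ft_force: [-2.5, -1.2, 15.6]
gripper_width: 0.0002
grasp_force: 7.9
```

Request:
play_rows(targets=[0.007, 0, 0, 0, 1, 0.008, 0, 0, 0, 1, 0.008, 0, 0, 0, 1, 0.008, 0, 0, 0, 1, 0.008, 0, 0, 0, 1, 0.008, 0, 0, 0, 1, 0.008, 0, 0, 0, 1, 0.006, 0, 0, 0, 1, 0.004, 0, 0, 0, 1])

```text
clock: 3.75
ee_pos: [0.5231, 0.1018, 0.0501]
tool_rot: [2.16, 2.28, 0.001]
ft_force: [-3.6, -3.3, 16.5]
gripper_width: -0.0003
grasp_force: 8.2
```

```bash
python3 - <<'E'
from h import *
o=get_obs();print(np.round(o['ee_pos'],4),np.round(o['ft_force'],1))
im=capture('side');cv2.imwrite('pics/s2.png',cv2.resize(im[100:320,170:420,::-1],None,fx=2.7,fy=2.7))
E
```

```text
[0.5231 0.1018 0.0501] [-3.6 -3.3 16.5]
```

View pics/s2.png

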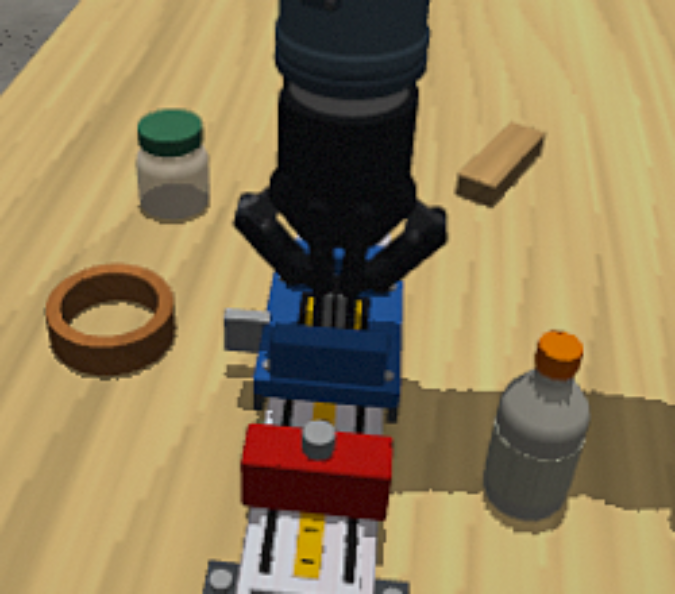

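The carriage has followed, the button is still held, and the red stop is about 5 cm ahead (gap at about (320,410) in the crop).

Request:
play_rows(targets=[0.005, 0, 0, 0, 1, 0.007, 0, 0, 0, 1, 0.007, 0, 0, 0, 1, 0.007, 0, 0, 0, 1, 0.007, 0, 0, 0, 1, 0.005, 0, 0, 0, 1, 0.003, 0, 0, 0, 1, 0.003, 0, 0, 0, 1])

```text
clock: 4.6
ee_pos: [0.5206, 0.1455, 0.0501]
tool_rot: [2.16, 2.28, 0.001]
ft_force: [-4.3, -1.4, 16.3]
gripper_width: 0.0002
grasp_force: 8.3
```

Request:
play_rows(targets=[0.002, 0, 0, 0, 1, 0.002, 0, 0, 0, 1, 0.002, 0, 0, 0, 1, 0.002, 0, 0, 0, 1])

```text
clock: 5.0
ee_pos: [0.5201, 0.1533, 0.0501]
tool_rot: [2.161, 2.28, 0.001]
ft_force: [-4.1, -2.3, 16.6]
gripper_width: 0.0
grasp_force: 8.3
```

Request:
play_rows(targets=[0.002, 0, 0, 0, 1, 0.002, 0, 0, 0, 1, 0.002, 0, 0, 0, 1])

```text
clock: 5.3
ee_pos: [0.5199, 0.1565, 0.05]
tool_rot: [2.161, 2.277, -0.004]
ft_force: [-2.2, -11.6, 19.1]
gripper_width: -0.0002
grasp_force: 9.5
```

Request:
play_rows(targets=[0.002, 0, 0, 0, 1, 0.002, 0, 0, 0, 1, 0.001, 0, 0, 0, 1])

```text
clock: 5.6
ee_pos: [0.5201, 0.1585, 0.05]
tool_rot: [2.162, 2.273, -0.007]
ft_force: [-1.6, -13.5, 19.5]
gripper_width: 0.0
grasp_force: 9.5
```

Request:
play_rows(targets=[0.002, 0, 0, 0, 1, 0.002, 0, 0, 0, 1, 0.002, 0, 0, 0, 1, 0, 0, 0, 0, 1])

```text
clock: 6.0
ee_pos: [0.5202, 0.1659, 0.0499]
tool_rot: [2.161, 2.274, -0.004]
ft_force: [-0.9, -10.9, 16.1]
gripper_width: -0.0002
grasp_force: 7.8
```

```bash
python3 - <<'E'
from h import *
im=capture('scene');cv2.imwrite('pics/s3.png',cv2.resize(im[110:230,200:360,::-1],None,fx=4,fy=4))
E
```

```text
(no output)
```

View pics/s3.png

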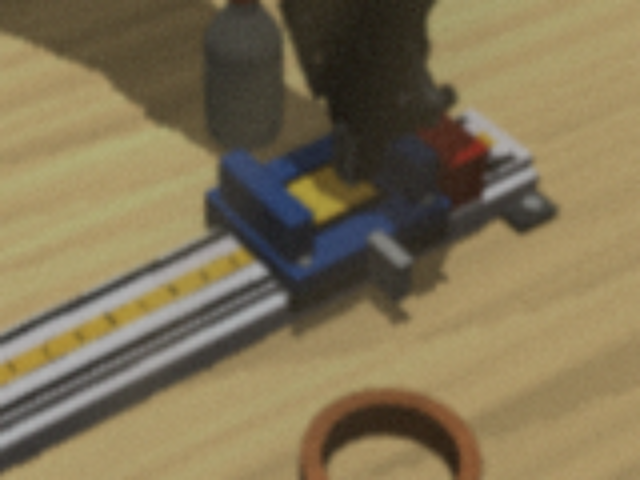

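The carriage touches the red stop (contact at about (447,205) in the crop) and the button is still pressed, so I'll lift straight up.

Request:
play_rows(targets=[0, 0, -0.003, 0, 1, 0, 0, -0.004, 0, 1, 0, 0, -0.006, 0, 1, 0, 0, -0.02, 0, 1, 0, 0, -0.04, 0, 1, 0, 0, -0.05, 0, 1, -0.04, 0, -0.04, 0, 1, -0.04, 0, 0, 0, 1, 0, 0, 0, 0, 1, 0, 0, 0, 0, 1])

```text
clock: 7.05
ee_pos: [0.5223, 0.095, 0.2071]
tool_rot: [-2.162, -2.279, 0.0]
ft_force: [-0.5, 0.6, 0.2]
gripper_width: -0.0003
grasp_force: 0.0
```

```bash
python3 - <<'E'
from h import *
o=get_obs();print(np.round(o['ee_pos'],3),np.round(o['ft_force'],1))
c=calibration('wrist');im=capture('wrist');b=blobs(im,(20,180,80),(34,255,255),60);print(b)
cv2.imwrite('pics/w2.png',im[...,::-1])
E
```

```text
[0.522 0.095 0.207] [-0.5  0.6  0.2]
[(249, [252, 0, 16, 17], [259.8, 7.7]), (2027, [241, 100, 39, 53], [259.8, 125.8]), (629, [254, 189, 13, 52], [260.2, 214.3]), (243, [255, 329, 11, 31], [259.3, 344.2])]
```

View pics/w2.png

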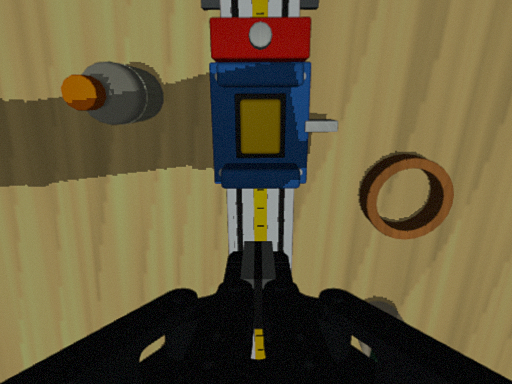

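The wrist view shows the carriage flush against the red stop (edge at row 62), the fingers clear, and the bottle and tape roll in place.

```bash
python3 -c "
from station import *
print(finish_job())"
```

```text
the job is handed in; nothing more can be done
None
```

I pressed and held the button, slid the carriage against the red stop, then lifted clear and handed the job in at about 7 s; the last picture shows it flush there with nothing near it disturbed, though I did not measure that the button had risen and no verdict came back.

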